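# Set the clamp screw over a bamboo tube in the V-trough

### The arm

A 7-joint arm with a two-finger parallel gripper is mounted at the origin on the work surface. World frame = base frame: x ahead of the robot, y to its left, z up, the work surface at z = 0. Lengths are in m, angles in rad, forces in N, time in s.
With the tool pointing down it reaches from about 0.425 to 0.925 m from the base axis. Payload 6.8 kg.
Tool frame: the origin (TCP) lies between the finger pads; the fingertips stand 22 mm ahead of it and the grasp point (between the pads) lies 3 mm ahead of it; z points along the fingers, y is the line along which they close (so a half turn about z gives the same grasp; the last joint's range is limited). The gripper opens to 85 mm and grips with 20 to 120 N. Pads are 22 mm wide; open, the fingers measure 114 mm over their backs; the gripper's body (76 mm by 85 mm) begins 54 mm behind the grasp point. The pads swing forward as they close: fully open they stand 13 mm farther back than shut.
Start: joints at [1.194, 0.477, 0.022, 1.555, -0.011, 1.109, -0.083], TCP at [0.179, -0.651, 0.253] pointing down, gripper open.
Joint ranges: [-2.96, 2.96], [-0.34, 2.1], [-1.41, 1.46], [0.24, 2.44], [-1.37, 4.51], [0.17, 1.92], [-2.96, 2.96]. Speed limits (rad/s): [2.39, 2.39, 3.14, 3.14, 3.14, 3.14, 3.14].

### API

Orientations are given as a unit quaternion [w, x, y, z].
In Python, from station import bot gives the robot as it stands.
- The arm moves only by the tool servo_tool, never from a script. Its argument "motion" is a list that holds one entry, the list of rows, each a list of 5 numbers: the opening, from 0 (shut) to 1 (fully open), then the shift along the world's x, y, z each as a share of 0.04 m, from -1 to 1, then the turn about the world's z as a share of 0.12 rad, from -1 to 1. A call has 1 to 20 rows; each row shifts and turns the commanded pose from where the row before left it; what a row does not reach is not made up. A row lasts 1/10 s, in which the tool goes at most 50 mm and 8.59 degrees, less where a joint would pass 70% of its speed; a pose out of reach is approached as far as the arm can. A call with a number of a shift or a turn outside -1 to 1 is refused whole. A call with a gripper value outside its range is refused whole. The fingers move at their own pace and stop on an object; "newtons" is the grip in N (left out, the last holds). Time passes only in rows, so rows that do not move let the fingers close. It gives the time, the measured TCP pose, the force, the opening and the grip force at its end, in the units of the state.
- bot.get_obs(): the state, without advancing time (a new reading comes with each control period).
- bot.read_camera(name): name is "scene" or "side" or "wrist"; returns (picture, depth): 384x512x3 uint8, red, green, blue; 384x512 float32, m along the optical axis (not along the pixel's ray), 0 where there is no reading.
- bot.get_calibration(name): a dict with "fovy" (degrees; the focal length in pixels is half the picture's height over the tangent of half this angle, whatever the lens; pixels are square), "cx", "cy" (the principal point, pixels), "k1" (the pictures are not rectified: a ray, as slopes to the right and down, at radius r is drawn at 1 + k1 r^2 times it, then the intrinsics apply), "view" (4x4, takes a point from world to camera coordinates). Camera axes: x right, y down, z forward; pixel columns grow to the right and rows downward; lengths in m; the calibration is good to about 2 mm. A picture is of the moment at which its call begins: read the wrist's pose just before it. get_calibration takes no time and is no camera call; for the wrist camera it gives the pose at the moment of the call.
- bot.hand_in(): hands the job in; it is judged then, once.
The state is a dict: "t": time; "q": joint angles; "joint_vel": joint speeds; "joint_torque": joint torques, N m; "eef_pos": TCP position; "tool_rot": TCP orientation; "contact_force": force on the tool from outside, world axes, zero at the start; "torque": the same for the moment, N m; "gripper_width": opening from 0.0 (shut) to 1.0 (fully open); "grasp_force": force on a finger pad.
Only numpy, scipy, OpenCV 4.12 (cv2) and the standard library are available. Lean on these libraries where they do the work, as an engineer would, in place of code of your own. Each camera call takes 0.05 s, during which the arm holds its last target. There are 200 camera calls.

### The job

Lay the bamboo tube gently in the V-trough with its square end slid up against the end stop, under the clamp pad, and let go of it. Then turn the clamp knob clockwise until the pad seats on the bamboo and the screw stops, and back it off a quarter turn so that the tube can just be turned by hand. Finish while still gripping the knob there, holding it from creeping so that I can nip up the lock nut, and leave the lantern, the tape roll and the tealight alone.

Things in the scene. Friction and masses are not known exactly. Their poses are not given: they have to be found in the camera images.
- tube: Loose green bamboo tube, 50 mm outside diameter, 250 mm long, about 0.2 kg, lying in the chocks of the rest. Origin on its axis at mid length; x runs along the axis from the square end (-125 mm) to the slanted open mouth (cut from x = +60 on top to +125 mm below); z up as it lies. Round and plain from -125 to +60 mm. Centre of mass near x = -25 mm.
- tube_end (a point): Centre of the tube's square-cut end, on its axis.
- rest: Fixed plywood pad, 130 x 90 x 8 mm, with two 45 degree wedge strips that keep the tube from rolling, tube axis along its x, 43 mm above the bench. The wedges' upper edges are 12 mm below the tube's axis: fingertips can straddle the tube down to there. Origin at the centre of its underside, z up.
- cradle: Fixed fixture: wooden base 110 x 300 x 18 mm with a 90 degree V-trough, open above, and a green steel gooseneck clamp at one end. Origin under the base on the trough's centre line; y runs along the trough towards the end stop, z up. Trough from y = -120 to +110 mm, upper edges 61 mm above the bench (10 mm below the axis of a tube lying in it), 68 mm wide over the boards.
- stop_face (a point): Point on the end stop's face (cradle y = +110 mm, 71.4 mm above the bench) where the centre of the tube's square end lies when home; axes as the cradle's. A tube lying in the trough has its axis at this height along the cradle's y.
- neck_end (a point): Free end of the clamp arm (cradle y = +50 mm), at its underside. The arm reaches from here to the stop, 36 mm wide, 119 to 135 mm above the bench, with the screw and pad through it at cradle y = +70 mm, so a tube is laid in with its square end short of this point and then slid along under the pad. A brass lock nut, 25 mm across, lies on the arm round the screw, top at 143 mm.
- presser: The screw's spindle with its round 28 mm rubber-faced pad, hanging under the clamp arm over the trough and carrying the knob; it goes down as the screw is turned clockwise and does not turn itself. Origin at the centre of the pad's underside. Before the screw is turned there is 2 to 3.5 mm between the pad and a tube lying in the trough.
- knob: Round black fluted knob on top of the spindle, axis vertical, 36 mm diameter, 24 mm high, with a white mark on its top. It can be gripped from above at any angle. Its underside is 8 mm or more above the lock nut. It moves down with the spindle.
- knob_grip (a point): On the knob's axis at mid height of its grip (166 to 170 mm above the bench, by screw angle); the point to grip at.
- screw (a joint): Angle of the clamp screw in rad: grows when turned clockwise seen from above; two-start screw, 8 mm down per turn. It starts two to three rad short of the seat, and stops dead when the pad is pressed on a tube lying in the trough (at about 3.6). Light friction of about 0.06 N m holds it where it is left.
- lantern: Bystander: finished bamboo lantern standing upright, 64 mm diameter, 170 mm high. Origin at the centre of its underside.
- tape_roll: Bystander: roll of white tape lying flat, 92 mm diameter, 48 mm high. Origin at the centre of its underside.
- tealight: Bystander: tealight in an aluminium cup, 38 mm diameter, 16 mm high. Origin at the centre of its underside.

How it is judged:
On the way, in this order (a step that is already met when the one before it is completed fails the run):
1. the tube lies in the trough, square end against the end stop, and is let go (distance between tube_end and stop_face below 0.007 m and angle between the x axis of tube and the y axis of cradle, either way round below 0.06 rad and contact force between the fingers and tube below 0.2 N), for 0.2 s.
2. the screw is turned down until it stops with the pad pressed on the bamboo (distance between tube_end and stop_face below 0.007 m and angle between the x axis of tube and the y axis of cradle, either way round below 0.06 rad and value of joint screw above 3.54 rad and contact force between presser and tube above 1 N), for 0.1 s.
At the end, for the whole second after the job is handed in: Tube at rest in the trough, square end within 7 mm of home at the stop, axis within 3.5 degrees of the trough; screw a quarter turn (90 degrees, give or take 15) back from its seat, pad clear of the bamboo; the fingers still grip the knob with 3 N or more and it is still (all of step 1 and value of joint screw between 1.759 and 2.299 rad and contact force between presser and tube below 0.5 N and contact force between the fingers and knob above 3 N and distance between the grasp point and knob_grip below 0.03 m and velocity of joint screw between -0.1 and 0.1 rad/s and linear speed of tube below 0.02 m/s); the arm keeps its last pose, push and grip.
It fails at once if the tube is let fall from more than about 2 cm (linear speed of tube above 0.62 m/s and contact force between the fingers and tube below 0.2 N).
It fails at once if the tube is rammed against the fixture (more than 80 N) (contact force between tube and cradle above 80 N).
It fails at once if the lantern is moved more than 30 mm or tipped (distance of lantern from where it was at the start of the episode above 0.03 m or angle between lantern's own z axis and vertical above 0.5 rad).
It fails at once if the tape roll is moved more than 30 mm (distance of tape_roll from where it was at the start of the episode above 0.03 m).
It fails at once if the tealight is moved more than 30 mm (distance of tealight from where it was at the start of the episode above 0.03 m).
It also fails if it takes over 53 s, if anything falls off the work surface, if the arm or the gripper's body presses on something with over 40 N, if the wrist force passes 120 N, or if a joint passes its speed limit or range.

## Working session

There is one attempt and no reset: what is moved stays moved. The work goes in short steps, Python scripts to look and compute and a tool call to move; the robot and the scene stay as the last step left them, time stands still between calls to the robot, and variables do not carry over. Pictures are saved under pics/ and viewed, at most 10 in all, crops included, and the job is handed in when it is done.

Besides the shell and the picture viewer there is one more tool, called after "Emit:" in YAML: its name, and indented under it one key for each argument. servo_tool: Moves the arm, as the interface text tells. Shift numbers are shares of 0.04 m and turn numbers shares of 0.12 rad, none past 1 either way. Its arguments: {"type":"object","properties":{"motion":{"type":"array"},"newtons":{"type":"number"}},"required":["motion"]}

```bash
mkdir -p pics; ls; cat > h.py <<'E'
import numpy as np, cv2
from station import bot
def K(c):
    f=192/np.tan(np.radians(c["fovy"])/2); return f
def load(n): 
    d=np.load(f"pics/{n}.npz",allow_pickle=True); return d["im"],d["dep"],d["cal"].item()
def snap(cam,n):
    c=bot.get_calibration(cam); im,dep=bot.read_camera(cam)
    np.savez(f"pics/{n}.npz",im=im,dep=dep,cal=c); cv2.imwrite(f"pics/{n}.png",im[:,:,::-1]); return im,dep,c
def slopes(c,u,v):
    f=K(c); M=np.array([[f,0,c["cx"]],[0,f,c["cy"]],[0,0,1.]])
    p=cv2.undistortPoints(np.array([[[u,v]]],float).reshape(-1,1,2),M,np.array([c["k1"],0,0,0,0.]))
    return p.reshape(-1,2)
def at_z(c,u,v,z):
    x,y=slopes(c,u,v)[0]; T=np.linalg.inv(np.array(c["view"])); d=T[:3,:3]@[x,y,1]; o=T[:3,3]
    return o+d*(z-o[2])/d[2]
def at_depth(c,dep,u,v):
    x,y=slopes(c,u,v)[0]; D=dep[int(round(v)),int(round(u))]; T=np.linalg.inv(np.array(c["view"]))
    return T[:3,:3]@(np.array([x,y,1])*D)+T[:3,3]
def cloud(c,dep):
    h,w=dep.shape; uu,vv=np.meshgrid(np.arange(w),np.arange(h)); f=K(c)
    M=np.array([[f,0,c["cx"]],[0,f,c["cy"]],[0,0,1.]])
    s=cv2.undistortPoints(np.stack([uu,vv],-1).reshape(-1,1,2).astype(float),M,np.array([c["k1"],0,0,0,0.])).reshape(h,w,2)
    P=np.dstack([s*dep[...,None],dep]); T=np.linalg.inv(np.array(c["view"])); W=P@T[:3,:3].T+T[:3,3]; W[dep<=0]=np.nan; return W
E
python3 - <<'E'
from h import *
for n in ("scene","side"):
    im,d,c=snap(n,n+"0"); print(n,c)
a=cv2.imread("pics/scene0.png");b=cv2.imread("pics/side0.png")
print(bot.get_obs())
E
```

```text
pics
scene {'fovy': 43.08639836800883, 'cx': 260.2719693164555, 'cy': 187.48549510310923, 'k1': 0.06075410651977319, 'view': array([[-0.04570199,  0.99894701, -0.00402448, -0.03966295],
       [ 0.84800464,  0.03666629, -0.52871894, -0.44925436],
       [-0.52801464, -0.02757629, -0.84878742,  1.49779259],
       [ 0.        ,  0.        ,  0.        ,  1.        ]])}
side {'fovy': 56.32307000505375, 'cx': 255.0005014843151, 'cy': 190.92686624927762, 'k1': -0.09948808456906573, 'view': array([[-0.70181603, -0.71230407, -0.00878472,  0.42424894],
       [-0.36813144,  0.37321344, -0.85158145,  0.28745596],
       [ 0.60986351, -0.59441958, -0.5241487 ,  0.58739933],
       [ 0.        ,  0.        ,  0.        ,  1.        ]])}
{'t': 0.1, 'q': array([ 1.19392077,  0.47770413,  0.02238209,  1.55632911, -0.01151163,
        1.10928728, -0.08308828]), 'joint_vel': array([-0.00031676, -0.00255158,  0.00115358, -0.00331002,  0.00085941,
        0.00255385,  0.00230019]), 'joint_torque': array([ 3.93579860e-03, -5.97759533e+01,  1.61302596e+00, -2.81954813e+01,
        1.27471058e-02,  4.94464359e-03, -2.48090691e-05]), 'eef_pos': array([ 0.17909209, -0.65030825,  0.2524425 ]), 'tool_rot': array([-7.81804127e-04,  9.90983779e-01,  1.33979513e-01, -1.67763135e-04]), 'contact_force': array([ 0.14114951, -0.65789309, -0.47667958]), 'torque': array([ 0.03924358, -0.03635893,  0.01526302]), 'grasp_force': 0.0, 'gripper_width': 0.9979311569035235}
```

View pics/scene0.png

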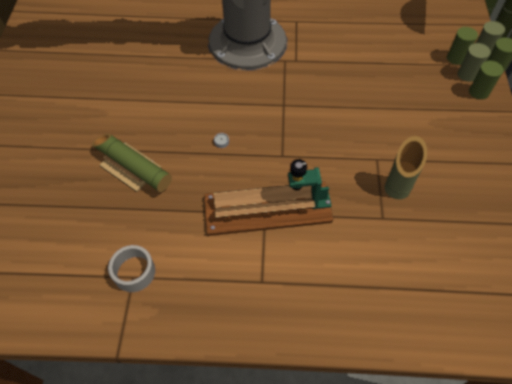

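View pics/side0.png

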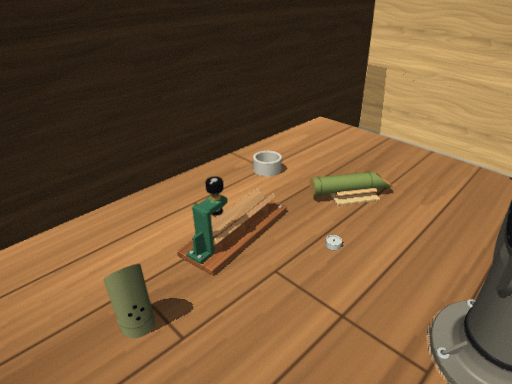

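The scene view shows the tube with its square end near (165,183) and its mouth near (100,147). The trough runs (207,213) to (330,205), with the knob at (298,168) and the stop at the right. The tape is at (131,268), the tealight at (221,140) and the lantern at (405,170). The side view agrees: square end at (316,187), knob at (214,186).

```bash
python3 - <<'E'
from h import *
im,d,c=load("scene0"); W=cloud(c,d)
for n,u,v in [("tube sq top",160,173),("tube mid",135,158),("tube mouth",108,142),("knob",298,166),("neck",308,178),("base BL",208,232),("base TL",206,196),("base BR",330,220),("trough",262,195),("tape",131,250),("tealight",221,139),("lantern",408,150),("bench",200,300)]:
    print(n,np.round(at_depth(c,d,u,v),3))
for n in("scene0","side0"):
    im,d,c=load(n);W=cloud(c,d); hsv=cv2.cvtColor(im,cv2.COLOR_RGB2HSV)
    box=(W[...,0]>.3)&(W[...,0]<.8)&(W[...,1]<-.12)&(W[...,1]>-.6)
    g=(hsv[...,0]>30)&(hsv[...,0]<55)&(hsv[...,1]>80)&box
    P=W[g]; print(n,len(P),P.min(0),P.max(0))
    h=P[P[:,2]>.055]; m=h.mean(0); u,s,vt=np.linalg.svd((h-m)[:,:2],full_matrices=False); t=(h-m)[:,:2]@vt[0]
    print("axis",m,vt[0],np.degrees(np.arctan2(vt[0][1],vt[0][0])),t.min(),t.max())
    box=(W[...,1]>-.12)&(W[...,1]<.3)&(W[...,0]>.4)&(W[...,0]<.75)&(W[...,2]>.145)&(W[...,2]<.2)
    print("knob",W[box].mean(0) if box.any() else 0, box.sum(), W[box].min(0),W[box].max(0))
E
```

```text
tube sq top [ 0.54  -0.174  0.07 ]
tube mid [ 0.497 -0.242  0.065]
tube mouth [ 0.454 -0.316  0.068]
knob [0.583 0.147 0.182]
neck [0.581 0.172 0.134]
base BL [ 0.665 -0.052  0.018]
base TL [ 0.568 -0.066  0.018]
base BR [0.62  0.233 0.015]
trough [0.577 0.07  0.047]
tape [ 0.726 -0.216  0.036]
tealight [ 0.39  -0.046  0.014]
lantern [0.487 0.403 0.123]
bench [ 0.821 -0.055 -0.002]
scene0 1226 [ 0.43219456 -0.35029772  0.04241009] [ 0.56778876 -0.16086782  0.07294046]
axis [ 0.5024012  -0.24525068  0.0643561 ] [0.56413146 0.82568498] 55.657999731904134 -0.10382147205074409 0.09037050557705818
knob [0.58432449 0.14796274 0.17613128] 280 [0.56194608 0.13051634 0.15409948] [0.60054655 0.16698996 0.18457388]
side0 1076 [ 0.40195641 -0.34494619  0.00361401] [ 0.54778672 -0.15393422  0.07032514]
axis [ 0.48523327 -0.23744646  0.06309423] [0.55749162 0.83018257] 56.11749686517496 -0.10473788086426092 0.09301389946504715
knob [0.56951495 0.15177653 0.17302128] 286 [0.55705058 0.13083059 0.14548796] [0.59246466 0.1660903  0.18291043]
```

Emit:
servo_tool:
  motion:
    - [[1, 0.65, 0.85, 0, 0.49], [1, 0.65, 0.85, 0, 0.49], [1, 0.65, 0.85, 0, 0.49], [1, 0.65, 0.85, 0, 0.49], [1, 0.65, 0.85, 0, 0.49], [1, 0.65, 0.85, 0, 0.49], [1, 0.65, 0.85, 0, 0.49], [1, 0.65, 0.85, 0, 0.49], [1, 0.65, 0.85, 0, 0.49], [1, 0.65, 0.85, 0, 0.49], [1, 0.65, 0.85, 0, 0.49], [1, 0.65, 0.85, 0, 0.49], [1, 0, 0, 0, 0], [1, 0, 0, 0, 0]]

```text
t: 1.5
eef_pos: [0.4916, -0.2417, 0.253]
tool_rot: [-0.0, 0.883, 0.469, -0.0]
contact_force: [-0.2, -0.4, -0.2]
gripper_width: 1.001
grasp_force: 0.0
```

```bash
python3 - <<'E'
from h import *
o=bot.get_obs();print(o["q"],o["eef_pos"],o["tool_rot"])
im,d,c=snap("wrist","w0");W=cloud(c,d);print(np.linalg.inv(c["view"])[:3,3])
print(np.nanmin(W.reshape(-1,3),0),np.nanmax(W.reshape(-1,3),0))
E
```

```text
[ 0.61624408  0.29049683 -0.32984349  1.84358743  0.10852848  1.02571014
 -0.35128143] [ 0.49155262 -0.24173485  0.25295854] [-3.09926462e-04  8.83103566e-01  4.69177957e-01 -1.99479878e-04]
[ 0.5300278  -0.18343221  0.37251314]
[-0.04686029 -1.9231974  -0.75476053] [1.05320947 0.10782114 0.33390588]
```

View pics/w0.png

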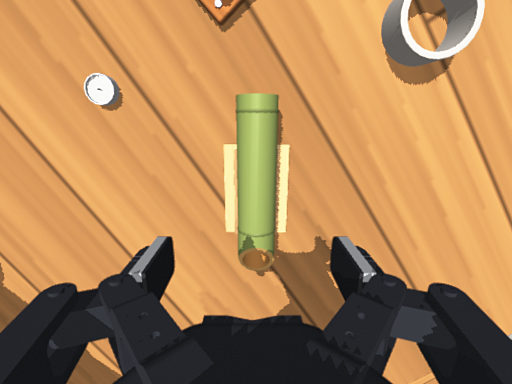

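The wrist view shows the tube running up the picture, square end at (257,95), mouth at (257,260), and the tape and tealight clear of it. I'll measure its edges and fit the axis.

```bash
python3 - <<'E'
from h import *
im,d,c=load("w0");W=cloud(c,d);hsv=cv2.cvtColor(im,cv2.COLOR_RGB2HSV)
g=(hsv[...,0]>28)&(hsv[...,0]<60)&(hsv[...,1]>70)&(W[...,2]>.02)&(W[...,2]<.09)
g[270:]=0
n,l,s,_=cv2.connectedComponentsWithStats(g.astype(np.uint8));k=1+s[1:,4].argmax();g=l==k;print(s[k])
for v in (110,140,170,200,225):
    cols=np.where(g[v])[0];a,b=cols.min(),cols.max()+.0
    z=.043
    print(v,a,b,np.round((at_z(c,a-.5,v,z)+at_z(c,b+.5,v,z))/2,4), np.linalg.norm(at_z(c,a-.5,v,z)-at_z(c,b+.5,v,z)), np.nanmax(W[v][g[v]][:,2]))
v0=s[k][1]; print("end edge top", np.round(at_z(c,257,v0-.5,.068),4), "depth",W[v0+2,257],W[v0+8,257])
P=W[g&(W[...,2]>.062)];m=P.mean(0);u,S,vt=np.linalg.svd((P-m)[:,:2],full_matrices=False);print(m,vt[0],np.degrees(np.arctan2(*vt[0][::-1])))
E
```

```text
[ 237   94   41  160 5929]
110 237 277.0 [ 0.5383 -0.1811  0.043 ] 0.04870906520344111 0.069020338711417
140 237 276.0 [ 0.5183 -0.21    0.043 ] 0.0489510662055994 0.06764398863553045
170 238 275.0 [ 0.4975 -0.241   0.043 ] 0.0479681038411552 0.06799069318532303
200 238 274.0 [ 0.4748 -0.2736  0.043 ] 0.04824761650806414 0.06755871861337231
225 238 273.0 [ 0.4546 -0.3025  0.043 ] 0.04828939958294019 0.06886255166518784
end edge top [ 0.5472 -0.1671  0.068 ] depth [ 0.54583271 -0.16919185  0.06728182] [ 0.54242349 -0.17431141  0.0663053 ]
[ 0.49862114 -0.23776693  0.0656031 ] [-0.56275386 -0.82662452] -124.2464600572891
```

Emit:
servo_tool:
  motion:
    - [[1, -0.28, -0.57, -0.5, -0.08], [1, 0, 0, -0.9, 0], [1, 0, 0, -0.9, 0], [1, 0, 0, -0.9, 0], [1, 0, 0, -0.9, 0], [1, 0, 0, -0.5, 0], [1, 0, 0, -0.35, 0], [1, 0, 0, 0, 0], [0, 0, 0, 0, 0], [0, 0, 0, 0, 0], [0, 0, 0, 0, 0], [0, 0, 0, 0, 0], [0, 0, 0, 0, 0], [0, 0, 0, 0, 0], [0, 0, 0, 0, 0], [0, 0, 0, 0, 0]]
  newtons: 50

```text
t: 3.15
eef_pos: [0.4812, -0.2664, 0.0571]
tool_rot: [0.001, 0.886, 0.464, 0.001]
contact_force: [-1.3, -1.0, 5.5]
gripper_width: 0.564
grasp_force: 51.0
```

Emit:
servo_tool:
  motion:
    - [[0, 0, 0, 0.3, 0], [0, 0, 0, 0.6, 0], [0, 0, 0, 0.9, 0], [0, 0, 0, 0.9, 0], [0, 0, 0, 0.9, 0], [0, 0.2, 0.3, 0.8, 0.4], [0, 0.415, 0.6, 0.4, 0.79], [0, 0.415, 0.6, 0, 0.79], [0, 0.415, 0.6, 0, 0.79], [0, 0.415, 0.6, 0, 0.79], [0, 0.415, 0.6, 0, 0.79], [0, 0.415, 0.6, 0, 0.79], [0, 0.415, 0.6, 0, 0.79], [0, 0.2, 0.3, 0, 0.4], [0, 0, 0, 0, 0], [0, 0, 0, 0, 0]]

```text
t: 4.75
eef_pos: [0.6115, -0.0748, 0.2473]
tool_rot: [0.0, 0.652, 0.759, -0.001]
contact_force: [0.2, 0.0, -1.3]
gripper_width: 0.564
grasp_force: 52.2
```

```bash
python3 - <<'E'
from h import *
o=bot.get_obs();print(o["q"],o["eef_pos"],o["tool_rot"],o["grasp_force"],o["contact_force"])
im,d,c=snap("wrist","w1")
E
```

```text
[ 0.41113344  0.4367632  -0.52205927  1.68034845  0.24139846  1.08991088
 -0.03176424] [ 0.61154502 -0.07483887  0.24734767] [ 1.27831336e-05  6.51662933e-01  7.58508348e-01 -7.11999426e-04] 52.22038686275482 [ 0.24172867  0.00389064 -1.26339915]
```

View pics/w1.png

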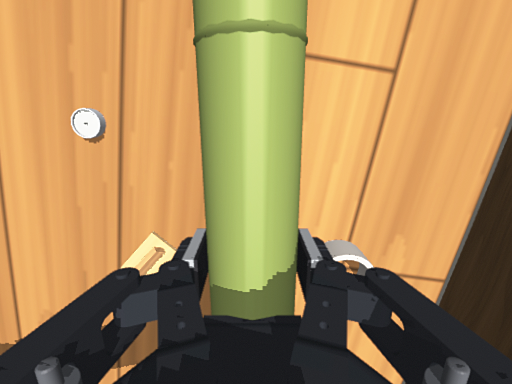

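The tube sits centred and straight in the fingers, but it hides the cradle. I'll step aside to see it.

Emit:
servo_tool:
  motion:
    - [[0, -0.7, 0.5, 0.2, 0], [0, -0.7, 0.5, 0.2, 0], [0, -0.7, 0.5, 0.2, 0], [0, -0.7, 0.5, 0.2, 0], [0, 0, 0.4, 0, 0], [0, 0, 0, 0, 0], [0, 0, 0, 0, 0]]

```text
t: 5.5
eef_pos: [0.5002, 0.0208, 0.2794]
tool_rot: [0.0, 0.652, 0.759, -0.0]
contact_force: [0.8, -0.9, -2.7]
gripper_width: 0.566
grasp_force: 52.5
```

```bash
python3 - <<'E'
from h import *
o=bot.get_obs();print(o["eef_pos"],o["tool_rot"],o["grasp_force"])
im,d,c=snap("wrist","w2")
E
```

```text
[0.50024525 0.02075073 0.27943693] [ 4.72194483e-04  6.51596825e-01  7.58565255e-01 -3.29277193e-04] 52.486873269081116
```

View pics/w2.png

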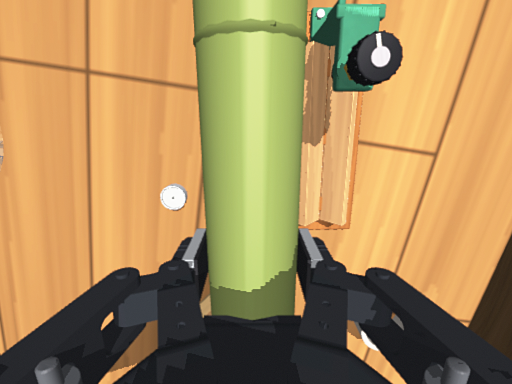

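The trough is at columns 302–360, its open end at row 225, the arm's free end at (352,90), and the knob at (375,57).

```bash
python3 - <<'E'
from h import *
im,d,c=load("w2");W=cloud(c,d);hsv=cv2.cvtColor(im,cv2.COLOR_RGB2HSV)
uu,vv=np.meshgrid(np.arange(512),np.arange(384))
R=(uu>300)&(uu<420)&(vv<240)
k=R&(W[...,2]>.168)&(W[...,2]<.195)&(uu>340)
P=W[k];(x,y),r=cv2.minEnclosingCircle(P[:,:2].astype(np.float32));print("knob",x,y,r,np.median(P[:,2]),np.median(P[:,0]),np.median(P[:,1]),P.min(0),P.max(0))
g=R&(hsv[...,0]>65)&(hsv[...,0]<95)&(hsv[...,1]>90)&(W[...,2]>.128)&(W[...,2]<.14)
P=W[g];h=cv2.minAreaRect(P[:,:2].astype(np.float32)*1000);print("arm",h,np.median(P[:,2]),P.min(0),P.max(0))
print(cv2.boxPoints(h))
# trough: V valley (min z) and right-board top edge per row
for v in range(110,225,12):
    q=R[v]&(W[v,:,2]>.03)&(W[v,:,2]<.068);i=np.where(q)[0]
    z=W[v,i,2];j=i[z.argmin()]
    t=i[z>z.max()-.003];print(v,"val",j,np.round(W[v,j],4),"ridge",t.min(),t.max(),np.round(W[v,t.max()],4),z.max())
for v in (60,80,100,150,200,218,222,226,230): 
    i=np.where(R[v]&(W[v,:,2]>.012)&(W[v,:,2]<.024)&(uu[v]>335))[0]
    if len(i):print("base",v,i.max(),np.round(W[v,i.max()],4))
for v in range(214,236,2): print(v,np.round(W[v,340],4),np.round(W[v,312],4))
E
```

```text
knob 0.5769708156585693 0.14757969975471497 0.019109651446342468 0.1798525270825967 0.5747023219012188 0.14689462831235192 [0.55817277 0.1287293  0.168159  ] [0.59571723 0.1664463  0.18332241]
arm ((573.0306396484375, 163.05972290039062), (42.755088806152344, 71.85725402832031), 7.780357360839844) 0.13376447419458531 [0.54729249 0.12559695 0.12803394] [0.59531702 0.20117415 0.13707485]
[[546.986   195.7636 ]
 [556.7138  124.56784]
 [599.07526 130.35585]
 [589.3475  201.5516 ]]
110 val 326 [0.583  0.1121 0.0361] ridge 308 353 [0.6099 0.1158 0.0589] 0.06007666561628605
122 val 325 [0.5853 0.097  0.0353] ridge 306 352 [0.613  0.1018 0.057 ] 0.059515742090522905
134 val 325 [0.5887 0.0817 0.0357] ridge 306 350 [0.6131 0.0871 0.0597] 0.05970537657058478
146 val 324 [0.5908 0.0659 0.0362] ridge 304 350 [0.6176 0.0724 0.0578] 0.06004553081159647
158 val 323 [0.5933 0.0497 0.0355] ridge 304 349 [0.6206 0.0572 0.0568] 0.0591598105926901
170 val 322 [0.5957 0.033  0.0351] ridge 306 347 [0.6212 0.0416 0.0584] 0.061296430457769335
182 val 320 [0.5969 0.0156 0.0346] ridge 304 346 [0.6244 0.0255 0
[... 481 characters left out ...]
9 [ 0.661  -0.0438  0.017 ]
base 226 349 [ 0.6627 -0.0504  0.0169]
214 [ 0.6272 -0.0197  0.0579] [ 0.592  -0.0289  0.048 ]
216 [ 0.628  -0.0227  0.0578] [ 0.5927 -0.0318  0.048 ]
218 [ 0.6284 -0.0253  0.0585] [ 0.5935 -0.0351  0.0472]
220 [ 0.6294 -0.0284  0.0579] [ 0.5941 -0.038   0.0474]
222 [ 0.6299 -0.0311  0.0583] [ 0.604  -0.0524  0.0169]
224 [ 0.6305 -0.0339  0.0587] [ 0.6051 -0.0561  0.0157]
226 [ 0.6489 -0.0526  0.0166] [ 0.6056 -0.0592  0.0163]
228 [ 0.6501 -0.0562  0.0157] [ 0.6066 -0.0628  0.0156]
230 [ 0.6579 -0.066  -0.0008] [ 6.123e-01 -7.280e-02 -6.000e-04]
232 [ 6.586e-01 -6.930e-02 -4.000e-04] [ 0.6136 -0.077  -0.0023]
234 [ 0.66   -0.0733 -0.0016] [ 0.6142 -0.0802 -0.0017]
```

```bash
python3 - <<'E'
from h import *
im=cv2.imread("pics/w2.png");cv2.imwrite("pics/w2c.png",cv2.resize(im[0:240,295:425],None,fx=2.5,fy=2.5,interpolation=cv2.INTER_CUBIC))
E
```

```text
(no output)
```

View pics/w2c.png

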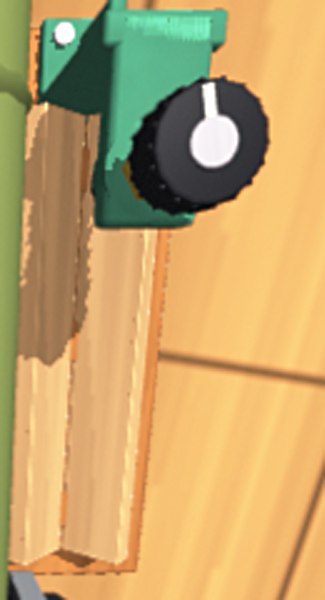

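Emit:
servo_tool:
  motion:
    - [[0, 0.4, -0.26, 0, 0], [0, 0.85, -0.26, 0, 0], [0, 0.83, 0, 0, 0], [0, 0.4, 0, 0, 0], [0, 0, 0, -0.7, 0], [0, 0, 0, -0.9, 0], [0, 0, 0, -0.9, 0], [0, 0, 0, -0.8, 0], [0, 0, 0, -0.4, 0], [0, 0, 0, 0, 0], [0, 0, 0, 0, 0], [0, 0, 0, 0, 0]]

```text
t: 6.75
eef_pos: [0.6009, 0.0016, 0.1332]
tool_rot: [0.001, 0.651, 0.759, 0.001]
contact_force: [0.5, -0.0, -2.1]
gripper_width: 0.568
grasp_force: 52.5
```

```bash
python3 - <<'E'
from h import *
o=bot.get_obs();print(o["eef_pos"],o["tool_rot"],o["grasp_force"],o["contact_force"])
im,d,c=snap("side","s1")
cv2.imwrite("pics/s1c.png",cv2.resize(im[130:290,150:330,::-1],None,fx=3.3,fy=3.3,interpolation=cv2.INTER_CUBIC))
E
```

```text
[0.60090607 0.00158325 0.13317205] [0.00117256 0.65097328 0.75909896 0.00108378] 52.49964952468872 [ 0.48797599 -0.03664306 -2.10381967]
```

View pics/s1c.png

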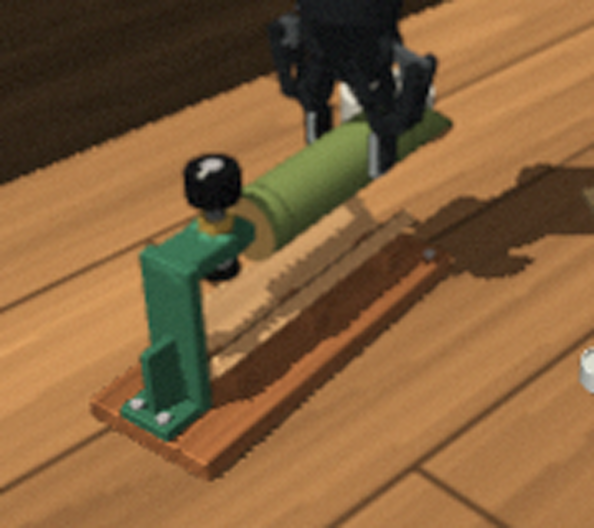

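The tube hangs level above the trough with its square end (crop 262,228) just short of the clamp arm's free end. I'll lower it gently.

Emit:
servo_tool:
  motion:
    - [[0, -0.03, -0.1, -0.4, 0], [0, 0, 0, -0.4, 0], [0, 0, 0, -0.2, 0], [0, 0, 0, -0.1, 0], [0, 0, 0, 0, 0], [0, 0, 0, -0.05, 0], [0, 0, 0, 0, 0]]

```text
t: 7.5
eef_pos: [0.6011, -0.0018, 0.0866]
tool_rot: [0.002, 0.651, 0.759, 0.002]
contact_force: [4.6, -0.1, 5.3]
gripper_width: 0.568
grasp_force: 53.3
```

Emit:
servo_tool:
  motion:
    - [[0, 0.04, 0.005, 0, 0], [0, 0, 0, 0, 0], [0, 0, 0, 0, 0]]

```text
t: 7.8
eef_pos: [0.6016, -0.0017, 0.0862]
tool_rot: [0.001, 0.651, 0.759, 0.001]
contact_force: [3.7, -0.1, 5.3]
gripper_width: 0.567
grasp_force: 53.4
```

Emit:
servo_tool:
  motion:
    - [[0, 0.06, 0.01, 0, 0], [0, 0, 0, -0.03, 0], [0, 0, 0, 0, 0]]

```text
t: 8.1
eef_pos: [0.6028, -0.0015, 0.0851]
tool_rot: [0.0, 0.651, 0.759, 0.0]
contact_force: [-1.6, 0.1, 11.9]
gripper_width: 0.565
grasp_force: 54.1
```

Emit:
servo_tool:
  motion:
    - [[0, 0, 0, 0.02, 0], [0, -0.037, 0.245, 0, 0], [0, -0.06, 0.4, 0, 0], [0, -0.06, 0.4, 0, 0], [0, -0.037, 0.245, 0, 0], [0, 0, 0, 0, 0], [0, 0, 0, 0, 0]]

```text
t: 8.8
eef_pos: [0.5944, 0.05, 0.0851]
tool_rot: [0.0, 0.651, 0.759, -0.0]
contact_force: [-0.3, -1.1, 7.3]
gripper_width: 0.563
grasp_force: 53.4
```

Emit:
servo_tool:
  motion:
    - [[0, -0.018, 0.12, 0, 0], [0, -0.018, 0.12, 0, 0], [0, -0.018, 0.12, 0, 0], [0, 0, 0, 0, 0], [0, 0, 0, 0, 0]]

```text
t: 9.3
eef_pos: [0.5925, 0.0613, 0.0851]
tool_rot: [0.001, 0.651, 0.759, -0.002]
contact_force: [0.6, -5.8, 9.2]
gripper_width: 0.562
grasp_force: 53.7
```

Emit:
servo_tool:
  motion:
    - [[0, -0.015, 0.1, 0.01, 0], [0, 0, 0, 0, 0], [0, 0, 0, 0, 0]]

```text
t: 9.6
eef_pos: [0.5917, 0.0666, 0.0852]
tool_rot: [0.0, 0.651, 0.759, -0.001]
contact_force: [0.4, -5.9, 5.9]
gripper_width: 0.565
grasp_force: 53.3
```

Emit:
servo_tool:
  motion:
    - [[0, -0.015, 0.1, 0, 0], [0, 0, 0, 0, 0], [0, 0, 0, 0, 0]]

```text
t: 9.9
eef_pos: [0.5913, 0.0685, 0.0851]
tool_rot: [0.001, 0.651, 0.759, -0.002]
contact_force: [1.8, -9.1, 6.9]
gripper_width: 0.568
grasp_force: 53.5
```

Emit:
servo_tool:
  motion:
    - [[0, -0.015, 0.1, 0, 0], [0, 0, 0, 0, 0], [0, 0, 0, 0, 0]]

```text
t: 10.2
eef_pos: [0.5913, 0.0687, 0.0851]
tool_rot: [0.003, 0.652, 0.758, -0.004]
contact_force: [1.7, -18.0, 8.3]
gripper_width: 0.568
grasp_force: 53.8
```

Emit:
servo_tool:
  motion:
    - [[0, 0.015, -0.12, 0, 0], [0, 0, 0, 0, 0], [0.7, 0, 0, 0, 0], [0.8, 0, 0, 0, 0], [0.8, 0, 0, 0, 0], [0.8, 0, 0, 0, 0], [0.8, 0, 0, 0, 0]]

```text
t: 10.9
eef_pos: [0.5909, 0.0719, 0.0851]
tool_rot: [-0.0, 0.651, 0.759, -0.0]
contact_force: [-0.3, 0.1, 0.1]
gripper_width: 0.798
grasp_force: 0.0
```

Emit:
servo_tool:
  motion:
    - [[0.8, 0, 0, 0.5, 0], [1, 0, 0, 0.9, 0], [1, 0, -0.4, 0.9, 0], [1, 0, -0.4, 0.9, 0], [1, 0, 0, 0.9, 0], [1, 0, 0, 0, 0], [1, 0, 0, 0, 0]]

```text
t: 11.6
eef_pos: [0.5914, 0.0397, 0.2501]
tool_rot: [0.001, 0.651, 0.759, 0.001]
contact_force: [-0.5, 0.9, -1.0]
gripper_width: 1.001
grasp_force: 0.0
```

```bash
python3 - <<'E'
from h import *
o=bot.get_obs();print(o["q"],o["eef_pos"],o["tool_rot"])
im,d,c=snap("wrist","w3");print(np.linalg.inv(c["view"])[:3,3])
E
```

```text
[ 0.26575735  0.40178854 -0.56753682  1.73292681  0.24177489  1.0752038
 -0.22759876] [0.59141608 0.03966419 0.25013832] [6.83129102e-04 6.50772160e-01 7.59272494e-01 6.39674505e-04]
[0.57914631 0.10929497 0.36969013]
```

View pics/w3.png

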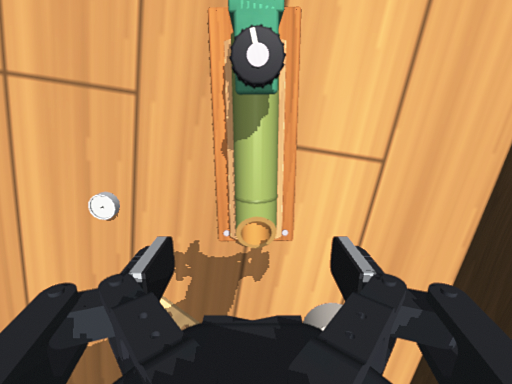

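The tube lies in the trough under the clamp arm, its mouth at (256,240) by the base's front edge. The knob is centred near (258,55).

```bash
python3 - <<'E'
from h import *
im,d,c=load("w3");W=cloud(c,d)
u=np.array([-.1495,.9888]);n=np.array([.9888,.1495])
f=lambda p:(round(p[:2]@u,4),round(p[:2]@n,4))
uu,vv=np.meshgrid(np.arange(512),np.arange(384))
k=(uu>220)&(uu<295)&(vv<100)&(W[...,2]>.168)&(W[...,2]<.195)
P=W[k];T=P[P[:,2]>.176]
(x,y),r=cv2.minEnclosingCircle(P[:,:2].astype(np.float32));print("knob",x,y,r,f(np.array([x,y])),np.median(T[:,2]))
(x,y),r=cv2.minEnclosingCircle(T[:,:2].astype(np.float32));print("knob top",x,y,r,f(np.array([x,y])))
ys,xs=np.where(k);print(xs.min(),xs.max(),ys.min(),ys.max())
p=at_z(c,258,54,.181);print("white dot",p,f(p))
for uv,z in (((256,246.5),.046),((220,241),.018),((293,241),.018),((256,92.5),.135)): p=at_z(c,*uv,z);print(uv,np.round(p,4),f(p))
for v in (110,140,170,195):
    i=[q for q in range(225,290) if W[v,q,2]>.0735];print(v,i[0],i[-1],f(W[v,i].mean(0)),W[v,i,2].max())
E
```

```text
knob 0.5768077373504639 0.14740602672100067 0.01897992566227913 (np.float64(0.0595), np.float64(0.5924)) 0.1800450270208332
knob top 0.5767667889595032 0.14748013019561768 0.018896719440817833 (np.float64(0.0596), np.float64(0.5924))
230 285 25 87
white dot [0.57740136 0.147972   0.181     ] (np.float64(0.06), np.float64(0.5931))
(256, 246.5) [ 0.6107 -0.0575  0.046 ] (np.float64(-0.1482), np.float64(0.5953))
(220, 241) [ 0.5602 -0.0711  0.018 ] (np.float64(-0.1541), np.float64(0.5433))
(293, 241) [ 0.6655 -0.055   0.018 ] (np.float64(-0.1539), np.float64(0.6498))
(256, 92.5) [0.5799 0.1283 0.135 ] (np.float64(0.0402), np.float64(0.5926))
110 233 277 (np.float64(0.0271), np.float64(0.5924)) 0.09584839503032078
140 233 277 (np.float64(-0.0027), np.float64(0.5926)) 0.09643259370472801
170 234 276 (np.float64(-0.0342), np.float64(0.5927)) 0.09614165093406812
195 234 277 (np.float64(-0.0624), np.float64(0.5935)) 0.09577802298747673
```

Emit:
servo_tool:
  motion:
    - [[1, -0.028, 0.208, 0, 0.96], [1, -0.028, 0.208, 0, 0.96], [1, -0.028, 0.208, 0, 0.96], [1, -0.028, 0.208, 0, 0.96], [1, -0.028, 0.208, 0, 0.96], [1, -0.028, 0.208, 0, 0.96], [1, -0.028, 0.208, 0, 0.96], [1, -0.028, 0.208, 0, 0.96], [1, -0.028, 0.208, 0, 0.96], [1, -0.028, 0.208, 0, 0.96], [1, -0.028, 0.208, 0, 0.96], [1, -0.028, 0.208, 0, 0.96], [1, -0.028, 0.208, 0, 0.96], [1, 0, 0, 0, 0], [1, 0, 0, 0, 0]]

```text
t: 13.15
eef_pos: [0.576, 0.1474, 0.2481]
tool_rot: [-0.001, -0.039, 0.999, -0.0]
contact_force: [0.8, -0.2, -0.3]
gripper_width: 0.997
grasp_force: 0.0
```

```bash
python3 - <<'E'
from h import *
o=bot.get_obs();print(o["q"],o["eef_pos"],o["tool_rot"])
E
```

```text
[ 0.31181206  0.5000408  -0.90339757  1.713114    0.42614431  1.14108285
  0.93391734] [0.57602279 0.14739841 0.24807878] [-1.07779328e-03 -3.90562336e-02  9.99236430e-01 -8.20874780e-05]
```

Emit:
servo_tool:
  motion:
    - [[1, 0.02, 0, -0.7, 0], [1, 0, 0, -0.7, 0], [1, 0, 0, -0.35, 0], [1, 0, 0, -0.15, 0], [1, 0, 0, 0, 0], [0, 0, 0, 0, 0], [0, 0, 0, 0, 0], [0, 0, 0, 0, 0], [0, 0, 0, 0, 0], [0, 0, 0, 0, 0], [0, 0, 0, 0, 0], [0, 0, 0, 0, 0], [0, 0, 0, 0, 0]]
  newtons: 40

```text
t: 14.45
eef_pos: [0.5778, 0.1481, 0.1743]
tool_rot: [0.001, -0.04, 0.999, 0.0]
contact_force: [-0.8, 0.3, 5.9]
gripper_width: 0.408
grasp_force: 39.6
```

Emit:
servo_tool:
  motion:
    - [[0, 0, 0, -0.003, -0.8], [0, 0, 0, -0.003, -0.8], [0, 0, 0, -0.003, -0.8], [0, 0, 0, -0.003, -0.8], [0, 0, 0, -0.003, -0.8], [0, 0, 0, -0.003, -0.8], [0, 0, 0, -0.003, -0.8], [0, 0, 0, -0.003, -0.8], [0, 0, 0, -0.003, -0.8], [0, 0, 0, -0.003, -0.8], [0, 0, 0, -0.003, -0.8], [0, 0, 0, -0.003, -0.8], [0, 0, 0, -0.003, -0.8], [0, 0, 0, -0.003, -0.8], [0, 0, 0, -0.003, -0.8], [0, 0, 0, 0, 0], [0, 0, 0, 0, 0]]

```text
t: 16.15
eef_pos: [0.5781, 0.1486, 0.1724]
tool_rot: [0.0, 0.627, 0.779, 0.001]
contact_force: [-0.4, 2.6, 6.0]
gripper_width: 0.409
grasp_force: 39.7
```

```bash
cat > st.py <<'E'
from h import *
o=bot.get_obs();r=o["tool_rot"];print("yaw",2*np.arctan2(r[2],r[1]),"q",o["q"].round(3),o["eef_pos"].round(4),"F",o["contact_force"].round(2),"T",o["torque"].round(3),o["grasp_force"],o["t"])
E
python3 st.py
```

```text
yaw 1.7849277185136678 q [ 0.046  0.49  -0.529  1.797  0.3    0.933 -0.397] [0.5781 0.1486 0.1724] F [-0.4   2.62  6.  ] T [ 0.505 -0.102 -0.067] 39.69318687915802 16.15
```

Emit:
servo_tool:
  motion:
    - [[0, 0, 0, -0.003, -0.8], [0, 0, 0, -0.003, -0.8], [0, 0, 0, -0.003, -0.8], [0, 0, 0, -0.003, -0.8], [0, 0, 0, -0.003, -0.8], [0, 0, 0, 0, 0], [0, 0, 0, 0, 0]]

```text
t: 16.85
eef_pos: [0.5784, 0.1485, 0.1718]
tool_rot: [0.0, 0.794, 0.608, 0.001]
contact_force: [1.3, 3.1, 5.7]
gripper_width: 0.413
grasp_force: 39.8
```

```bash
python3 st.py
```

```text
yaw 1.3065089424307206 q [-0.033  0.471 -0.421  1.802  0.236  0.915 -0.823] [0.5784 0.1485 0.1718] F [1.3  3.08 5.72] T [ 0.532 -0.349 -0.066] 39.76360559463501 16.85
```

Emit:
servo_tool:
  motion:
    - [[0, 0, 0, -0.003, -0.8], [0, 0, 0, -0.003, -0.8], [0, 0, 0, -0.003, -0.8], [0, 0, 0, 0, 0], [0, 0, 0, 0, 0]]

```text
t: 17.35
eef_pos: [0.5785, 0.1485, 0.1715]
tool_rot: [0.0, 0.873, 0.488, 0.002]
contact_force: [1.8, 2.8, 5.7]
gripper_width: 0.407
grasp_force: 39.8
```

```bash
python3 st.py
```

```text
yaw 1.0185188758508863 q [-0.082  0.462 -0.357  1.806  0.199  0.905 -1.08 ] [0.5785 0.1485 0.1715] F [1.77 2.81 5.73] T [ 0.578 -0.377 -0.025] 39.795711636543274 17.35
```

Emit:
servo_tool:
  motion:
    - [[0, 0, 0, -0.003, -0.8], [0, 0, 0, -0.003, -0.8], [0, 0, 0, -0.003, -0.8], [0, 0, 0, 0, 0], [0, 0, 0, 0, 0]]

```text
t: 17.85
eef_pos: [0.5776, 0.1475, 0.1711]
tool_rot: [0.001, 0.934, 0.358, 0.0]
contact_force: [-0.7, -0.1, 9.4]
gripper_width: 0.406
grasp_force: 40.5
```

```bash
python3 st.py
```

```text
yaw 0.731839529448806 q [-0.131  0.454 -0.292  1.811  0.163  0.899 -1.336] [0.5776 0.1475 0.1711] F [-0.74 -0.11  9.44] T [0.003 0.27  0.554] 40.49487769603729 17.85
```

Emit:
servo_tool:
  motion:
    - [[0, 0, 0, -0.002, -0.5], [0, 0, 0, 0, 0], [0, 0, 0, 0, 0]]

```text
t: 18.15
eef_pos: [0.5776, 0.1475, 0.1709]
tool_rot: [0.0, 0.944, 0.329, 0.0]
contact_force: [-2.1, -0.1, 9.0]
gripper_width: 0.409
grasp_force: 40.6
```

```bash
python3 st.py
```

```text
yaw 0.6700728907951192 q [-0.141  0.453 -0.278  1.812  0.155  0.897 -1.39 ] [0.5776 0.1475 0.1709] F [-2.1  -0.12  9.01] T [ 0.119  0.325 -0.03 ] 40.59863090515137 18.15
```

Emit:
servo_tool:
  motion:
    - [[0, 0, 0, 0, 0], [0, 0, 0, 0, -0.4], [0, 0, 0, 0, 0]]
  newtons: 70

```text
t: 18.45
eef_pos: [0.5776, 0.1476, 0.171]
tool_rot: [0.001, 0.952, 0.307, 0.0]
contact_force: [-1.3, -1.0, 9.8]
gripper_width: 0.398
grasp_force: 68.6
```

```bash
python3 st.py
```

```text
yaw 0.6245988549832843 q [-0.149  0.452 -0.268  1.812  0.15   0.897 -1.432] [0.5776 0.1476 0.171 ] F [-1.29 -0.98  9.8 ] T [-0.108  0.313  1.191] 68.6257266998291 18.45
```

Emit:
servo_tool:
  motion:
    - [[0, 0, 0, 0, -0.4], [0, 0, 0, 0, 0]]

```text
t: 18.65
eef_pos: [0.5783, 0.1481, 0.171]
tool_rot: [0.0, 0.959, 0.284, 0.001]
contact_force: [1.3, 0.9, 6.9]
gripper_width: 0.397
grasp_force: 70.2
```

```bash
python3 st.py
```

```text
yaw 0.5763026055084678 q [-0.158  0.451 -0.257  1.812  0.144  0.894 -1.475] [0.5783 0.1481 0.171 ] F [1.34 0.87 6.92] T [ 0.213 -0.347  1.003] 70.23903608322144 18.65
```

The torque reached about 1.1 N m against 0.06 while turning freely, and the fingers began to slip, so the screw is on its stop. Now the quarter turn back.

Emit:
servo_tool:
  motion:
    - [[0, 0, 0, 0, 0.3], [0, 0, 0, 0.003, 0.65], [0, 0, 0, 0.003, 0.7], [0, 0, 0, 0.003, 0.7], [0, 0, 0, 0.003, 0.7], [0, 0, 0, 0.003, 0.7], [0, 0, 0, 0.003, 0.7], [0, 0, 0, 0.003, 0.7], [0, 0, 0, 0.003, 0.7], [0, 0, 0, 0.003, 0.7], [0, 0, 0, 0.003, 0.7], [0, 0, 0, 0.003, 0.7], [0, 0, 0, 0.003, 0.7], [0, 0, 0, 0.003, 0.7], [0, 0, 0, 0.003, 0.7], [0, 0, 0, 0.003, 0.7], [0, 0, 0, 0.003, 0.7], [0, 0, 0, 0.003, 0.7], [0, 0, 0, 0.003, 0.7], [0, 0, 0, 0.003, 0.5]]

```text
t: 20.65
eef_pos: [0.5782, 0.1481, 0.173]
tool_rot: [0.001, 0.463, 0.886, 0.001]
contact_force: [2.9, 1.5, 4.1]
gripper_width: 0.404
grasp_force: 70.0
```

Emit:
servo_tool:
  motion:
    - [[0, 0, 0, 0, 0], [0, 0, 0, 0, 0], [0, 0, 0, 0, 0], [0, 0, 0, 0, 0], [0, 0, 0, 0, 0]]

```text
t: 21.15
eef_pos: [0.5782, 0.1481, 0.173]
tool_rot: [0.001, 0.465, 0.885, 0.001]
contact_force: [3.2, 2.7, 4.5]
gripper_width: 0.401
grasp_force: 70.0
```

```bash
python3 st.py; python3 - <<'E'
from h import *
o=bot.get_obs();print(o["joint_vel"].round(4))
im,d,c=snap("wrist","w4")
E
```

```text
yaw 2.1736155728124915 q [ 0.11   0.508 -0.616  1.792  0.353  0.951 -0.052] [0.5782 0.1481 0.173 ] F [3.22 2.65 4.48] T [ 0.565 -0.578  0.085] 70.02067923545837 21.15
[ 0.0005 -0.0001 -0.0011  0.0009 -0.0008  0.0012 -0.0001]
```

View pics/w4.png

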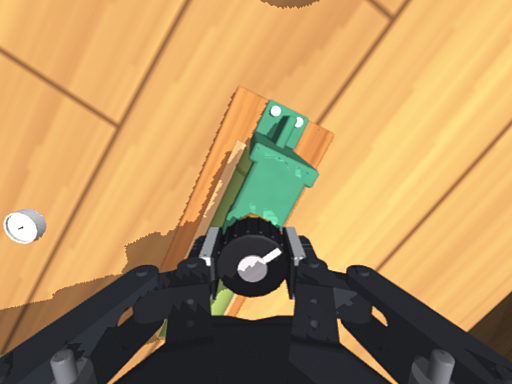

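The mark is on the knob at (281,252) and the fingers grip it squarely. It is a net 46° or so clockwise of where it started, which matches about 136° down to the seat and 90° back. Everything is still, so I'm handing in.

```bash
python3 -c "
from station import bot
print(bot.hand_in())"
```

```text
the job is handed in; nothing more can be done
None
```

The job is handed in, though no pass/fail result came back: the tube is against the end stop, the screw was run down to its seat and backed off about a quarter turn, and the gripper is still holding the knob at 70 N; the lantern, tape roll and tealight were not touched.

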